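# Inch the chuck with the jog lever

## Robot

A 7-joint arm with a two-finger parallel gripper is mounted at the origin on the work surface. World frame = base frame: x ahead of the robot, y to its left, z up, the work surface at z = 0. Lengths are in mm, angles in rad, forces in N, time in s.
With the tool pointing down it reaches from about 400 to 850 mm from the base axis. Payload 4.4 kg.
Tool frame: the origin (TCP) lies midway between the tips of the shut fingers; the grasp point (between the pads) lies 19 mm behind it; z points along the fingers, y is the direction in which the jaws open and shut (so a half turn about z gives the same grasp; the last joint's range is limited). The gripper opens to 94 mm and grips with 3 to 60 N. Pads are 16 mm wide; open, the fingers measure 119 mm over their backs; the gripper's body (75 mm by 177 mm) begins 78 mm behind the grasp point.
Start: joints at [-1.226, 0.628, 0.038, 1.517, -0.027, 0.996, -0.02], TCP at [259.551, 595.946, 205.478] pointing down, gripper open.
Joint ranges: [-3.06, 3.06], [-0.37, 2.12], [-1.25, 1.32], [0.18, 2.47], [-1.1, 4.24], [0.23, 1.98], [-2.94, 2.94]. Speed limits (rad/s): [2.57, 2.57, 3.14, 3.14, 3.14, 3.14, 3.14].

## Interface

Orientations are given as a unit quaternion [x, y, z, w].
In Python, from bench import robot gives the robot as it stands.
- The arm moves only by the tool send_rows, never from a script. Its argument "series" is a list of rows, each a list of 5 numbers: the shift along the tool's x, y, z in units of 25 mm (1.0 is 25 mm), then the turn about the tool's z in units of 6 degrees (1.0 is 6 degrees), then the opening, from -1 (shut) to 1 (fully open), so that 0 is half open. In form: [[x, y, z, twist, fingers], ...]. A call has 1 to 12 rows; each row shifts and turns the commanded pose from where the row before left it, along the tool's axes as they then stand; what a row does not reach is not made up. A row lasts 1/12 s, in which the tool goes at most 41.7 mm and 7.16 degrees, less where a joint would pass 70% of its speed; a pose out of reach is approached as far as the arm can. A call is refused whole if a number of a shift passes 1 or a number of a turn 1, either way. A call with a gripper value outside its range is refused whole. The fingers move at their own pace and stop on an object; "newtons" is the grip in N (left out, the last holds). Time passes only in rows, so rows that do not move let the fingers close. It gives the time, the measured TCP pose, the force and the opening at its end, in the units of the state.
- robot.get_obs(): the state, without advancing time (a new reading comes with each control period).
- robot.read_camera(name): name is "scene" or "top"; returns a dict with "pixels" (480x640x3 uint8, red, green, blue), "z_map" (480x640 float32, mm along the optical axis (not along the pixel's ray), 0 where there is no reading), "fx", "fy", "cx", "cy" (pixels), "k1" (the pictures are not rectified: a ray, as slopes to the right and down, at radius r is drawn at 1 + k1 r^2 times it, then the intrinsics apply), "R" (3x3) and "t" (3): a world point X has camera coordinates R X + t. Camera axes: x right, y down, z forward; pixel columns grow to the right and rows downward; lengths in mm; the calibration is good to about 2 mm. A picture is of the moment at which its call begins.
- robot.close_job(): hands the job in, once; it reports no verdict.
The state is a dict: "clock": time; "qpos": joint angles; "joint_velocities": joint speeds; "joint_torque": joint torques, N m; "tool_pos": TCP position; "eef_rot": TCP orientation; "force": force on the tool from outside, world axes, zero at the start; "torque": the same for the moment, N m; "width": finger opening in mm.
Only numpy, scipy, OpenCV 4.12 (cv2) and the standard library are available. Lean on these libraries where they do the work, as an engineer would, in place of code of your own. Each camera call takes 0.05 s, during which the arm holds its last target.

## Task

Give the chuck a short jog: tilt the lever with the yellow knob well over to the side where the green machine with the steel three-jaw chuck stands, keep it there for a good second, then let go so that it springs back upright. Do not tilt it the other way, and leave the red-knobbed lever alone.

Things in the scene. Friction and masses are not known exactly. Their poses are not given: they have to be found in the camera images.
- jog_lever (a joint): Tilt of the yellow-knobbed lever, rad: 0 upright, stops at -0.55 and 0.55; positive leans to its box's +y (left) side. A 1.0 N m/rad spring recentres it when let go, with no overshoot (0.42 rad takes about 4 N at the knob). Hinge along the box's x, 65 mm above the table, 108 mm below the knob's centre. Grey box 100 deep x 110 wide x 62 mm high on a 130 mm square foot, fixed.
- jog_knob (a point): Centre of the yellow knob, 173 mm above the table when upright. Round knob, 36 mm across, 52 mm tall (28 mm below this point, 24 above), on a 10 mm steel stick. z up along the stick, x the lever's hinge direction (front to back), y the way of a positive tilt; box yaw up to 0.5 rad either way. Nothing else as high within 150 mm.
- red_lever (a joint): Tilt of the red-knobbed lever, rad, 0 upright: the same kind of spring-centred lever on an identical box, 160 mm or more from the yellow one. Leave it alone.
- chuck_unit: Green round cast unit with a flat-lying steel three-jaw chuck 150 mm across, jaws up; base 220 x 200 mm, 171 mm high, origin at the centre of its underside. Fixed, at the left end (y > 0.4 m) or right end (y < -0.4 m) of the bench; a blue grinder with a red-brown wheel stands at the opposite side.
Things that resemble listed ones, but are neither listed nor needed, are in the scene too. Leave any purple look-alike of the part that bears red_lever alone.

How it is judged (in metres and radians):
On the way:
1. the yellow-knobbed lever is held tilted by more than 0.3 rad towards the chuck unit's side for 0.8 s (((world y of chuck_unit above 0 m and value of joint jog_lever above 0.3 rad) or (world y of chuck_unit below 0 m and value of joint jog_lever below -0.3 rad))), for 0.8 s.
At the end, for the whole second after the job is handed in: The yellow-knobbed lever has been let go and stands upright within 0.06 rad; the red-knobbed lever stands upright within 0.06 rad (value of joint jog_lever between -0.06 and 0.06 rad and value of joint red_lever between -0.06 and 0.06 rad); the robot touches nothing.
It fails at once if the yellow-knobbed lever tilted by more than 0.2 rad away from the chuck unit's side ((world y of chuck_unit above 0 m and value of joint jog_lever below -0.2 rad) or (world y of chuck_unit below 0 m and value of joint jog_lever above 0.2 rad)).
It fails at once if the red-knobbed lever tilted by more than 0.15 rad (value of joint red_lever above 0.15 rad or value of joint red_lever below -0.15 rad).
It also fails if it takes over 32 s, if anything falls off the work surface, if the arm or the gripper's body presses on something with over 40 N, if the wrist force passes 120 N, or if a joint passes its speed limit or range.

## Working session

There is one attempt and no reset: what is moved stays moved. The work goes in short steps, Python scripts to look and compute and a tool call to move; the robot and the scene stay as the last step left them, time stands still between calls to the robot, and variables do not carry over. Pictures are saved under pics/ and viewed, and the job is handed in when it is done.

Besides the shell and the picture viewer there is one more tool, called after "Emit:" as a command line: name --pt "numbers of a row" for each row, then --argument value for the rest. send_rows: Moves the arm, as the interface text tells. Its arguments: {"type":"object","properties":{"series":{"type":"array"},"newtons":{"type":"number"}},"required":["series"]}

```bash
mkdir -p pics; ls; python3 - <<'E'
from bench import robot
import cv2,numpy as np
o=robot.get_obs();print({k:np.round(v,3).tolist() for k,v in o.items()})
for n in("scene","top"):
    c=robot.read_camera(n);cv2.imwrite(f"pics/{n}0.png",c["pixels"][:,:,::-1]);np.savez(f"{n}0.npz",**c)
    print(n,c["fx"],c["cx"],c["cy"],c["k1"],c["R"],c["t"])
E
```

```text
pics
{'clock': 0.0, 'qpos': [-1.226, 0.629, 0.038, 1.518, -0.027, 0.996, -0.02], 'joint_velocities': [0.0, 0.003, 0.001, -0.001, -0.001, 0.002, -0.001], 'joint_torque': [-0.0, -54.971, 1.143, -18.664, -0.052, 0.023, 0.0], 'tool_pos': [259.317, 595.296, 204.569], 'eef_rot': [0.204, 0.979, -0.001, -0.0], 'force': [-0.592, -0.731, -0.588], 'torque': [0.002, 0.066, -0.035], 'width': 93.793}
scene 597.651054709677 306.99150900175744 232.79815037777126 -0.20133900764519236 [[-0.82653945  0.56281839  0.0082466 ]
 [ 0.47165317  0.70050411 -0.53557192]
 [-0.3072065  -0.43878179 -0.84444935]] [ 372.69907123 -174.00906615 2100.11344136]
top 435.25057010138676 318.5541527864383 241.98204335309993 -0.0016820393945081256 [[-0.01042096 -0.99968256 -0.02293849]
 [-0.98277506  0.0144722  -0.18423824]
 [ 0.18451173  0.02062343 -0.98261391]] [  36.67505282  486.24719251 1357.02071151]
```

View pics/scene0.png

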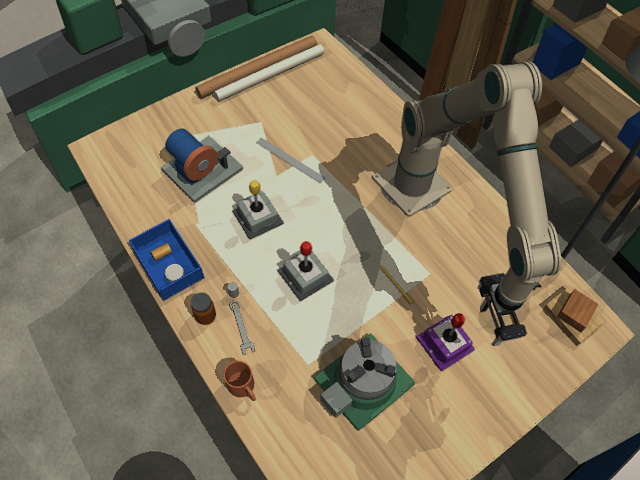

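View pics/top0.png

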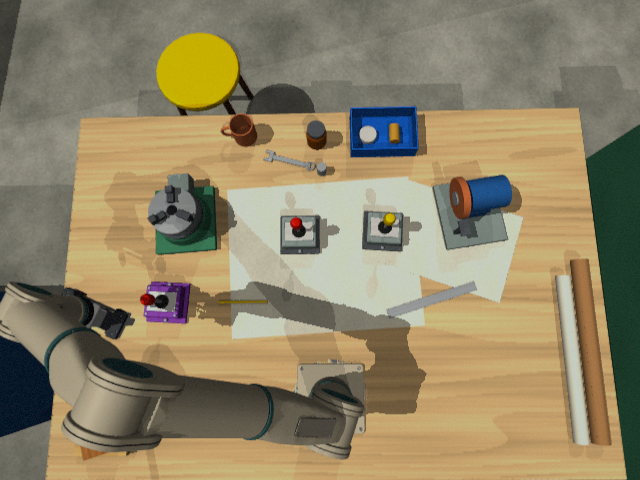

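The scene shows the yellow knob at (255,187), the red one at (306,247), the purple look-alike at (458,321) and the green chuck unit at (368,370). In the top view these are at (390,219), (297,224), (147,299) and (175,210). The chuck is on the left of the top view, so y should be positive.

Things that could be taken for the yellow knob in the top view are the stool (198,70), the orange-yellow cylinder in the tray (395,132) and the pencil (243,302). I choose (390,219), because it sits on a stick on a grey box. Next I measure it and check a close crop.

```bash
cat > h.py <<'E'
import cv2,numpy as np
def ray(c,uv):
    K=np.array([[c["fx"],0,c["cx"]],[0,c["fy"],c["cy"]],[0,0,1.]])
    p=cv2.undistortPoints(np.array([[uv]],float),K,np.array([float(c["k1"]),0,0,0,0]))[0,0]
    d=c["R"].T@np.array([p[0],p[1],1]);o=-c["R"].T@c["t"];return o,d
def onz(c,uv,z):
    o,d=ray(c,uv);return o+d*(z-o[2])/d[2]
def tri(c1,u1,c2,u2):
    o1,d1=ray(c1,u1);o2,d2=ray(c2,u2)
    s=np.linalg.lstsq(np.stack([d1,-d2],1),o2-o1,rcond=None)[0]
    a=o1+s[0]*d1;b=o2+s[1]*d2;return (a+b)/2,np.linalg.norm(a-b)
def blob(c,kind,roi):
    h=cv2.cvtColor(np.ascontiguousarray(c["pixels"]),cv2.COLOR_RGB2HSV)
    if kind=="y": m=cv2.inRange(h,(20,140,70),(33,255,255))
    else: m=cv2.inRange(h,(0,170,60),(6,255,255))|cv2.inRange(h,(174,170,60),(180,255,255))
    k=np.zeros_like(m);x0,y0,x1,y1=roi;k[y0:y1,x0:x1]=m[y0:y1,x0:x1]
    n,l,s,ce=cv2.connectedComponentsWithStats(k)
    i=1+np.argmax(s[1:,4]);return ce[i],s[i],l==i
def pts(c,m):
    v,u=np.nonzero(m&(c["z_map"]>0));P=[]
    for a,b in zip(u,v):
        o,d=ray(c,(a,b));P.append(o+d*c["z_map"][b,a])
    return np.array(P)
E
python3 - <<'E'
from h import *
C={n:dict(np.load(n+"0.npz")) for n in("scene","top")}
R={"y":{"scene":(235,165,275,215),"top":(370,200,410,240)},"r":{"scene":(290,232,325,265),"top":(280,205,315,240)}}
for k in "yr":
    b={n:blob(C[n],k,R[k][n]) for n in C}
    print(k,[(n,b[n][0].round(1),b[n][1]) for n in b],tri(C["scene"],b["scene"][0],C["top"],b["top"][0]))
    for n in C:
        P=pts(C[n],b[n][2]);print(n,"depth med",np.median(P,0),P.min(0),P.max(0))
# box tops, z=62..; chuck
print("chuck",onz(C["top"],(175,210),150))
# box top: points with depth z near 62 around yellow/red
for nm,roi in(("ybox",(350,200,415,260)),("rbox",(265,205,330,265))):
    m=np.zeros((480,640),bool);m[roi[1]:roi[3],roi[0]:roi[2]]=1
    P=pts(C["top"],m);Q=P[(P[:,2]>52)&(P[:,2]<72)]
    r=cv2.minAreaRect(Q[:,:2].astype(np.float32));print(nm,len(Q),r,np.degrees(0), cv2.boxPoints(r).round(0).tolist())
p=C["top"]["pixels"][190:270,255:425,::-1];cv2.imwrite("pics/crop.png",cv2.resize(p,None,fx=4.5,fy=4.5,interpolation=cv2.INTER_CUBIC))
E
```

```text
y [('scene', array([254.3, 187.3]), array([250, 181,  10,  14, 114], dtype=int32)), ('top', array([388.6, 218.9]), array([383, 213,  12,  13, 120], dtype=int32))] (array([ 529.41404176, -179.72622291,  172.52618592]), np.float64(1.336116261959386))
scene depth med [ 533.79573587 -171.9002723   186.2305143 ] [ 519.43285827 -191.05744089  147.56495584] [ 546.16155164 -159.31315858  203.5762057 ]
top depth med [ 525.88880636 -177.0820821   192.343656  ] [ 511.96696635 -194.23846405   70.8115231 ] [ 542.12403605 -162.27164411  201.59654945]
r [('scene', array([305.6, 248.3]), array([301, 242,  11,  14, 115], dtype=int32)), ('top', array([295.9, 223.2]), array([291, 218,  11,  12, 106], dtype=int32))] (array([520.89131808,  93.96194289, 171.52132533]), np.float64(1.0128701129551287))
scene depth med [526.81325354 102.23834211 190.26029133] [510.80373914  84.6762607  155.25534414] [539.67312259 113.3515639  201.97319623]
top depth med [516.47782588  92.73145924 191.8194986 ] [504.00915224  78.20550368  74.87833995] [531.66605143 107.51495149 199.60362243]
chuck [572.56394127 464.46118311 150.        ]
ybox 848 ((529.927490234375, -180.08395385742188), (110.75236511230469, 100.60525512695312), 85.40963745117188) 0.0 [[475.0, -231.0], [576.0, -239.0], [585.0, -129.0], [484.0, -121.0]]
rbox 855 ((521.80224609375, 94.57246398925781), (107.04277038574219, 99.70548248291016), 89.6861343383789) 0.0 [[472.0, 41.0], [571.0, 41.0], [572.0, 148.0], [472.0, 148.0]]
```

View pics/crop.png

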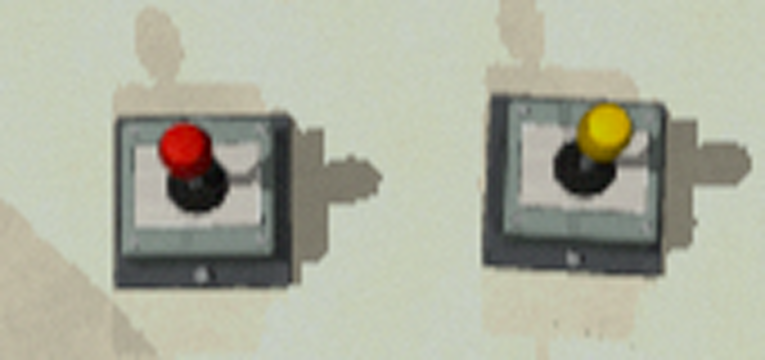

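The crop confirms a yellow knob on a stick on a grey box. Measurements:

| Item | Measured | Check |
|---|---|---|
| Yellow knob | (529.5, -180, 172.5) | expected height 173 |
| Box | centre (530, -180), 110.8 x 100.6 mm, yaw about -0.08 rad | given 110 x 100 mm |
| Chuck | y ≈ +464 | tilt positive (+y) |
| Red knob | 274 mm away | given as 160 mm or more |

The plan is to shut the fingers and push the knob from its -y side towards +y. First I lift, shut the fingers and align the tool's y axis with the box's y axis.

Emit:
send_rows --pt "0 0 -1 -0.6 -1" --pt "0 0 -1 -0.6 -1" --pt "0 0 -1 -0.7 -1" --pt "0 0 -1 -0.7 -1" --pt "0 0 -1 -0.6 -1" --pt "0 0 0 0 -1" --newtons 10

```text
clock: 0.6
tool_pos: [260.5, 598.2, 335.6]
eef_rot: [0.037, 0.999, 0.004, 0.001]
force: [-0.2, 1.3, 0.4]
width: 57.3
```

Emit:
send_rows --pt "-0.6 -0.9 0 0 -1" --pt "-0.6 -0.9 0 0 -1" --pt "-0.6 -0.9 0 0 -1" --pt "-0.6 -0.9 0 0 -1" --pt "-0.6 -0.9 0 0 -1" --pt "-0.6 -0.9 0 0 -1" --pt "-0.6 -0.9 0 0 -1" --pt "-0.6 -0.9 0 0 -1" --pt "-0.6 -0.9 0 0 -1" --pt "-0.6 -0.9 0 0 -1" --pt "-0.6 -0.9 0 0 -1" --pt "-0.6 -0.9 0 0 -1"

```text
clock: 1.6
tool_pos: [418.7, 311.6, 329.7]
eef_rot: [0.038, 0.999, -0.0, -0.0]
force: [1.0, -0.4, -0.5]
width: 0.5
```

Emit:
send_rows --pt "-0.5 -0.9 0 0 -1" --pt "-0.5 -0.9 0 0 -1" --pt "-0.5 -0.9 0 0 -1" --pt "-0.5 -0.9 0 0 -1" --pt "-0.5 -0.9 0 0 -1" --pt "-0.5 -0.9 0 0 -1" --pt "-0.3 -0.9 0 0 -1" --pt "-0.3 -0.9 0 0 -1" --pt "-0.3 -0.9 0 0 -1" --pt "-0.3 -0.9 0 0 -1" --pt "-0.3 -0.9 0 0 -1" --pt "-0.3 -0.9 0 0 -1"

```text
clock: 2.6
tool_pos: [517.5, 33.6, 329.7]
eef_rot: [0.038, 0.999, -0.0, -0.001]
force: [0.7, -0.2, -0.3]
width: 0.7
```

Emit:
send_rows --pt "0 -1 0 0 -1" --pt "0 -1 0 0 -1" --pt "0 -1 0 0 -1" --pt "0 -1 0 0 -1" --pt "0 -1 0 0 -1" --pt "0 -1 0 0 -1" --pt "0 -1 0 0 -1" --pt "-0.2 -1 0 0 -1" --pt "-0.2 -1 0 0 -1" --pt "-0.2 -1 0 0 -1" --pt "-0.2 -1 0 0 -1" --pt "0 0 0 0 -1"

```text
clock: 3.6
tool_pos: [515.7, -247.0, 329.4]
eef_rot: [0.042, 0.999, -0.002, -0.001]
force: [0.8, -0.0, -0.9]
width: 0.4
```

Emit:
send_rows --pt "-0.3 -0.4 0.9 0 -1" --pt "0 0 1 0 -1" --pt "0 0 1 0 -1" --pt "0 0 1 0 -1" --pt "0 0 1 0 -1" --pt "0 0 1 0 -1" --pt "0 0 0.9 0 -1" --pt "0 0 0.5 0 -1" --pt "0 0 0 0 -1" --pt "0 0 0 0 -1"

```text
clock: 4.43
tool_pos: [523.1, -250.8, 147.2]
eef_rot: [0.038, 0.999, 0.0, -0.001]
force: [1.1, -1.1, -0.2]
width: 0.6
```

```bash
python3 - <<'E'
from bench import robot
from h import *
o=robot.get_obs();print(o["clock"],o["tool_pos"],o["eef_rot"],o["force"],np.round(o["qpos"],2))
C={n:robot.read_camera(n) for n in("top","scene")}
a=C["top"]["pixels"][170:270,340:460,::-1];b=C["scene"]["pixels"][140:240,195:315,::-1]
cv2.imwrite("pics/pre.png",cv2.resize(np.hstack([a,b]),None,fx=3.3,fy=3.3,interpolation=cv2.INTER_CUBIC))
E
```

```text
4.4333 [ 523.07783761 -250.75431653  147.19689837] [ 3.78496656e-02  9.99282813e-01  4.44862207e-04 -1.03202424e-03] [ 1.06678983 -1.05075063 -0.16284758] [ 0.27  0.61  0.19  1.78 -0.16  0.77  2.04]
```

View pics/pre.png

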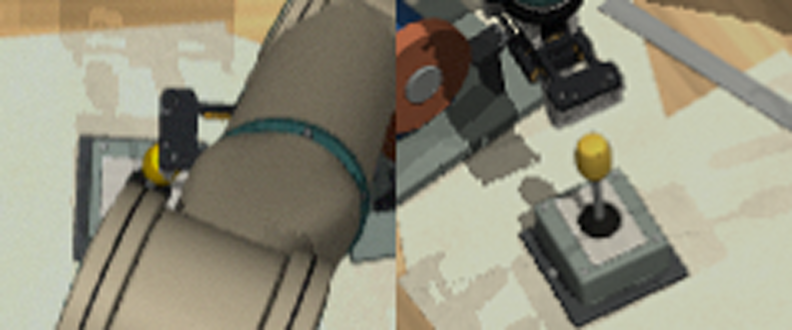

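The fingers stand behind the knob (at about (595,155) in the crop), on the side away from the chuck, with a clear gap. Now I push towards +y.

Emit:
send_rows --pt "0 0.5 0 0 -1" --pt "0 0.5 0 0 -1" --pt "0 0.4 0 0 -1" --pt "0 0.3 0 0 -1" --pt "0 0.3 0 0 -1" --pt "0 0.2 0 0 -1" --pt "0 0 0 0 -1" --pt "0 0 0 0 -1"

```text
clock: 5.2
tool_pos: [528.2, -196.8, 148.2]
eef_rot: [0.038, 0.999, -0.0, 0.0]
force: [0.7, -2.4, 0.5]
width: 0.5
```

```bash
python3 - <<'E'
from bench import robot
from h import *
o=robot.get_obs();print(o["clock"],o["tool_pos"],o["force"])
C={n:robot.read_camera(n) for n in("scene",)}
b=C["scene"]["pixels"][140:240,195:335,::-1]
cv2.imwrite("pics/push1.png",cv2.resize(b,None,fx=4,fy=4,interpolation=cv2.INTER_CUBIC))
E
```

```text
5.2 [ 528.20188594 -196.83983967  148.19621165] [ 0.65210951 -2.41349486  0.46440792]
```

View pics/push1.png

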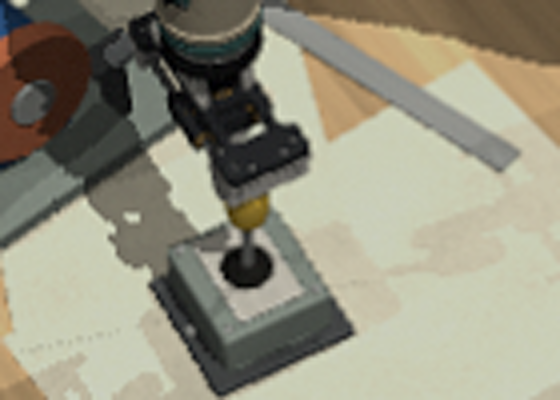

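The knob is tilting the right way, to about 0.17 rad at 2.4 N. I push about 22 mm more and hold.

Emit:
send_rows --pt "0 0.3 0 0 -1" --pt "0 0.3 0 0 -1" --pt "0 0.3 0 0 -1" --pt "0 0 0 0 -1" --pt "0 0 0 0 -1" --pt "0 0 0 0 -1"

```text
clock: 5.75
tool_pos: [529.4, -174.5, 147.9]
eef_rot: [0.038, 0.999, -0.0, -0.0]
force: [0.4, -4.2, -0.7]
width: 0.5
```

```bash
python3 - <<'E'
from bench import robot
from h import *
o=robot.get_obs();print(o["clock"],o["tool_pos"],o["force"])
C={n:robot.read_camera(n) for n in("scene",)}
c=C["scene"]
try:
    ce,s,m=blob(c,"y",(235,165,300,215));print(ce,s)
    for z in (155,164,173): print(z,onz(c,ce,z))
    P=pts(c,m);print(P.min(0),P.max(0),np.median(P,0))
except Exception as e: print(e)
b=c["pixels"][140:240,195:335,::-1]
cv2.imwrite("pics/push2.png",cv2.resize(b,None,fx=4,fy=4,interpolation=cv2.INTER_CUBIC))
E
```

```text
5.75 [ 529.36055085 -174.48060421  147.93135243] [ 0.40629282 -4.22614074 -0.71448518]
[260.50819672 198.47540984] [255 194  11   9  61]
155 [ 530.68204434 -143.94533745  155.        ]
164 [ 533.66559751 -138.16535733  164.        ]
173 [ 536.64915068 -132.38537721  173.        ]
[ 521.26310899 -145.26383344  151.95531269] [ 550.28931449 -119.37426388  195.38322761] [ 539.27199189 -128.07704901  178.52151424]
```

View pics/push2.png

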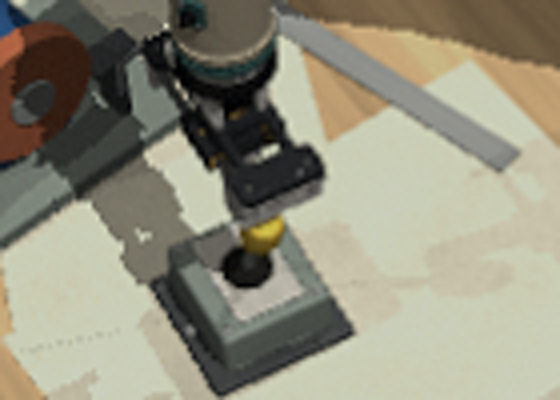

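The knob has moved about 42 mm, which is about 0.4 rad, and the 4.2 N reading fits that. I nudge slightly further and hold.

Emit:
send_rows --pt "0 0.1 0 0 -1" --pt "0 0 0 0 -1" --pt "0 0 0 0 -1" --pt "0 0 0 0 -1" --pt "0 0 0 0 -1" --pt "0 0 0 0 -1" --pt "0 0 0 0 -1" --pt "0 0 0 0 -1" --pt "0 0 0 0 -1" --pt "0 0 0 0 -1" --pt "0 0 0 0 -1" --pt "0 0 0 0 -1"

```text
clock: 6.8
tool_pos: [529.6, -171.7, 147.9]
eef_rot: [0.038, 0.999, 0.0, -0.0]
force: [-1.1, -4.5, -1.8]
width: 0.8
```

Emit:
send_rows --pt "0 0 0 0 -1" --pt "0 0 0 0 -1" --pt "0 0 0 0 -1" --pt "0 0 0 0 -1" --pt "0 0 0 0 -1" --pt "0 0 0 0 -1"

```text
clock: 7.3
tool_pos: [529.6, -171.7, 147.9]
eef_rot: [0.038, 0.999, 0.0, -0.0]
force: [-1.0, -4.5, -1.7]
width: 0.7
```

Emit:
send_rows --pt "0 -0.3 0 0 -1" --pt "0 -0.3 0 0 -1" --pt "0 -0.3 0 0 -1" --pt "0 -0.3 0 0 -1" --pt "0 -0.4 0 0 -1" --pt "0 -0.5 0 0 -1" --pt "0 -0.5 0 0 -1" --pt "0 -0.5 0 0 -1" --pt "0 -0.3 0 0 -1" --pt "0 0 0 0 -1"

```text
clock: 8.13
tool_pos: [522.7, -259.4, 148.0]
eef_rot: [0.04, 0.999, -0.001, 0.0]
force: [0.0, -0.1, 0.4]
width: 0.7
```

Emit:
send_rows --pt "0 0 -1 0 -1" --pt "0 0 -1 0 -1" --pt "0 0 -1 0 -1" --pt "0 0 -1 0 -1" --pt "0 0 -1 0 -1" --pt "0 0 -1 0 -1" --pt "0 0 0 0 -1" --pt "0 0 0 0 -1" --pt "0 0 0 0 -1" --pt "0 0 0 0 -1"

```text
clock: 8.97
tool_pos: [522.6, -255.7, 296.5]
eef_rot: [0.038, 0.999, 0.001, -0.001]
force: [0.2, 0.5, 0.2]
width: 0.1
```

```bash
python3 - <<'E'
from bench import robot
from h import *
o=robot.get_obs();print(o["clock"],o["tool_pos"],o["force"],np.abs(o["joint_velocities"]).max())
c=robot.read_camera("scene")
for k,r in(("y",(235,165,300,215)),("r",(290,232,325,265))):
    ce,s,m=blob(c,k,r);print(k,ce,s,onz(c,ce,173))
cv2.imwrite("pics/end.png",c["pixels"][:,:,::-1])
E
```

```text
8.9667 [ 522.58126782 -255.69008779  296.48340411] [0.20496228 0.49201897 0.24732879] 0.004788929875144099
y [254.3826087  187.26956522] [250 181  10  14 115] [ 529.80498927 -179.99428722  173.        ]
r [305.64655172 248.35344828] [301 242  11  14 116] [521.75333786  94.48892685 173.        ]
```

View pics/end.png

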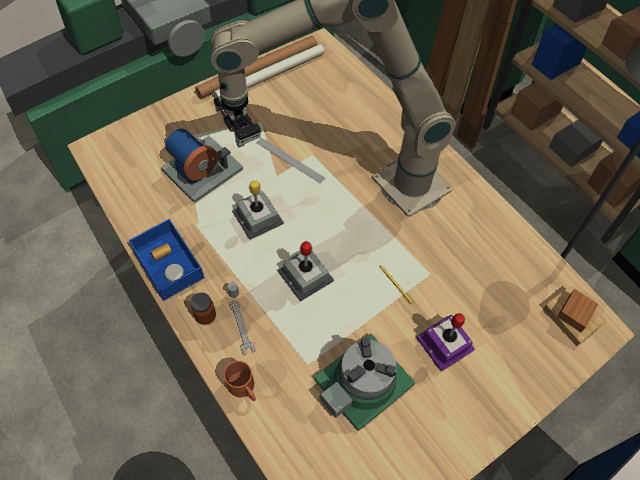

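The yellow knob is back at (254.4,187.3) and the red one is still at (305.6,248.4), both at their starting pixels. The hand is clear, at about (240,125). I part the fingers and hand in.

Emit:
send_rows --pt "0 0 0 0 0" --pt "0 0 0 0 0" --pt "0 0 0 0 0" --pt "0 0 0 0 0" --pt "0 0 0 0 0" --pt "0 0 0 0 0"

```text
clock: 9.52
tool_pos: [523.3, -256.5, 297.9]
eef_rot: [0.038, 0.999, -0.0, -0.0]
force: [0.2, -0.2, 0.3]
width: 37.0
```

```bash
python3 -c "
from bench import robot
o=robot.get_obs();print(o['clock'],o['width'],o['force']);print(robot.close_job())"
```

```text
9.5167 36.97320020499658 [ 0.20354725 -0.20176467  0.30045563]
the job is handed in; nothing more can be done
None
```

I gave the chuck its jog and handed the job in at 9.5 s; no verdict was reported. With the fingers shut, I pushed the yellow knob towards +y, the side where the chuck stands (y ≈ +0.46 m). I held it there about 1.5 s, then backed off slowly, lifted clear and parted the fingers.

- **Tilt while held:** the camera put it at about 0.40 rad just before a last 3 mm nudge. The 4.2 to 4.5 N push is in line with that.
- **After letting go:** both the yellow and the red knob were back within 0.1 pixel of where they started, so both levers stand upright.
- **Robot at the end:** the force reading was close to zero and the hand was about 100 mm above the knob.

No check failed or disagreed. The tilt is an estimate from one camera, because the fingers partly hid the knob.

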